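# Set the emergency radio to channel 6 and lock the dial

## Robot

A 6-joint arm with a two-finger parallel gripper is mounted at the origin on the work surface. World frame = base frame: x ahead of the robot, y to its left, z up, the work surface at z = 0. Lengths are in m, angles in degrees, forces in N, time in s.
With the tool pointing down it reaches from about 0.3 to 0.85 m from the base axis. Payload 4.2 kg.
Tool frame: the origin (TCP) lies at the very end of the fingers, on their centre line; the grasp point (between the pads) lies pinch_z behind it (pinch_z is the distance from the TCP to the grasp point, in m); z points along the fingers, x is the direction in which the jaws open and shut, and the axes are right-handed (so a half turn about z gives the same grasp; the last joint's range is limited). The gripper opens to 91 mm and grips with 3 to 60 N. Pads are 32 mm wide; open, the fingers measure 118 mm over their backs; the gripper's body (76 mm by 178 mm) begins 60 mm behind the grasp point.
Start: joints at [-68.182, 18.312, 89.639, -0, 72.044, -1.146], TCP at [0.224, -0.529, 0.214] pointing down, gripper open.
Joint ranges: [-177.97, 177.97], [-48.28, 115.42], [12.27, 149.76], [-77.06, 257.06], [2.81, 150.46], [-146.56, 146.56]. Speed limits (degrees/s): [147.25, 147.25, 180, 180, 180, 180].

## Interface

Orientations are given as [roll, pitch, yaw] about the fixed x, y, z axes, in that order (R = Rz(yaw) Ry(pitch) Rx(roll)).
In Python, from bench import * gives the robot as it stands.
- The arm moves only by the tool arm_command, never from a script. Its argument "plan" is a list of rows, each a list of 7 numbers: the opening, from 0 (shut) to 1 (fully open), then the shift along the world's x, y, z in mm, then the turn, a rotation vector about the world's x, y, z in rad. A call has 1 to 20 rows; each row is the pose to reach, as a shift and turn from the pose commanded when the call began; what a row does not reach only later rows make up. A row lasts 1/8 s, in which the tool goes at most 62.5 mm and 10.7 degrees, less where a joint would pass 70% of its speed; a pose out of reach is approached as far as the arm can. A call with a gripper value outside its range is refused whole. The fingers move at their own pace and stop on an object; "force" is the grip in N (left out, the last holds). Time passes only in rows, so rows that repeat a pose let the fingers close. It gives the time, the measured TCP pose, the force and the opening at its end, in the units of the state.
- sense(): the state, without advancing time (a new reading comes with each control period).
- snapshot(name): name is "scene" or "side" or "wrist"; returns a dict with "frame" (384x512x3 uint8, red, green, blue), "fx", "fy", "cx", "cy" (pixels), "cam_to_world" (4x4, takes a point from camera to world coordinates). Camera axes: x right, y down, z forward; pixel columns grow to the right and rows downward; lengths in m; the calibration is good to about 2 mm. A picture is of the moment at which its call begins. There is no depth.
- job_done(): hands the job in, once; it reports no verdict.
Trained networks look in a picture, given as the dict that the camera call returned (one of the last four; its "shot" number tells which), for a name from the list of things; names that differ only in an ending like _2 or _b are one class to them, and where a whole thing is asked for, a point or a joint stands for the part that bears it (a point fixed in the world has none). Each returns a list of dicts, best first, with "confidence" (0 to 1); they miss things now and then, are a little off and sometimes report something else, mostly with a low value. They report only what shows in the picture. A call takes as long as a camera call.
- recognise(picture, thing): "point" ([x, y, z] in m, in the coordinates of the camera as it stood for that picture, good to about 4 mm: the middle of the surface that is visible of it).
- trace(picture, thing): "region" (384x512 bool, what is visible of it).
The state is a dict: "time_s": time; "joint_pos": joint angles; "qvel": joint speeds; "tau": joint torques, N m; "ee_pos": TCP position; "tool_rot": TCP orientation; "ft_force": force on the tool from outside, world axes, zero at the start; "wrist_torque": the same for the moment, N m; "finger_gap": opening from 0.0 (shut) to 1.0 (fully open).
Only numpy, scipy, OpenCV 4.12 (cv2) and the standard library are available. Lean on these libraries where they do the work, as an engineer would, in place of code of your own. Each camera call takes 0.05 s, during which the arm holds its last target.

## Task

Set the emergency radio on the closet shelf to channel 6: with a fingertip pressed lightly on the rubber thumb drum in its top, roll the drum click by click until the 6 stands centred in the little window beside it, then slide the dial lock on the drum's other side fully home towards the drum so the channel cannot shift in the pack. Press with about 10 N and never bear on the radio with more than 18 N, leave the other gear where it lies, and take the hand away.

Things in the scene. Friction and masses are not known exactly. Their poses are not given: they have to be found in the camera images.
- tray: fixed black charging tray, 158 (x) x 270 (y) x 34 mm, gripping the emergency radio, a grey block 130 x 240 x 78 mm, flat deck up, antenna 9 mm high along its far (x = +55) edge. Origin: centre of the tray's underside, z up; long side (-x) towards the robot. How deep the radio was pushed into the rubber-lined tray differs by up to 16 mm and is not measured: deck 82 to 98 mm up. It sits level and centred and does not move in use.
- drum_top (a point): topmost line of the thumb drum at mean seating: on the tray at (0, 0, 101) mm, truly 93 to 109 mm up, so find it by feel. Black rubber tyre, radius 32 mm, 28 mm wide, axle along the tray's y, standing 11 mm out of the deck and showing 48 mm along x. Press here and drag along the tray's x. The tyre is hard and does not sink in. Axes as the tray's.
- drum (a joint): turn of the drum, rad. Eight numbers 1 to 8, one every 0.785 rad (45 deg, 25 mm of tyre); number n is centred in the window at (n - 1) x 0.785, so 6 at 3.927. Grows as the tyre's top is dragged to the tray's +x; stops just past 1 and 8. A sprung click pulls it to the number when let go near it; passing a click takes 3.5 N along the top: press with about 10 N, under some 7 N slips. Starts between 1.5 and 4.5.
- window (a point): centre of the number window at mean seating, at (0, 40, 96) mm on the tray: black frame 35 x 33 mm, 6 mm above the deck (5 mm below the drum's top), round an opening 17 x 15 mm in which one black digit, 11 mm tall, shows on the white drum, upright for a reader on the robot's side. White ticks mark the centre line.
- lock_ridge (a point): top centre of the dial lock's thumb ridge, open, at mean seating: on the tray at (0, -54, 101) mm (this point stays; the lock moves). Black ridge 26 (x) x 8 (y) mm on a thin plate; its top is 11 mm above the deck, always as high as the drum's top. Push its -y face towards the tray's +y (towards the drum); 50 mm of flat deck lies clear behind it. Axes as the tray's.
- lock (a joint): travel of the dial lock, m: 0 open (start), 0.012 fully home, towards the tray's +y. Slides with about 2 N (push with 5 to 8 N) and stays where it is left. Its pawl enters the drum only when a number is centred in the window, and then blocks the drum; on a drum stopped between two numbers it jams.
- headlamp: bystander on the turntable: blue headlamp with stiff hoop band, 120 x 110 x 37 mm; origin at its underside
- spork: bystander on the turntable: titanium spork, 148 mm long, 4 mm thick; origin at its underside
- compass: bystander on the turntable: green baseplate compass 90 x 52 x 12 mm; origin at its underside
- carabiner_a: bystander: locking aluminium carabiner, 116 x 60 x 14 mm, lying flat beyond the radio; origin on the shelf at its centre
- carabiner_b: bystander: a second, like carabiner_a
- tin: bystander: grey tin box with hinged lid, 69 x 103 x 35 mm, to the right of the radio; origin at its underside
- turntable: fixed white plastic turntable, 280 mm across, 20 mm high, to the left of the radio; origin at its underside

How it is judged (in metres and radians):
On the way, in this order (a step that is already met when the one before it is completed fails the run):
1. the 6 stands centred in the window (drum within 0.12 rad of it) with the lock still open (value of joint drum between 3.807 and 4.047 rad and value of joint lock below 0.004 m), for 0.3 s.
2. the dial lock is slid home (at least 10 of its 12 mm) with the 6 in the window (value of joint drum between 3.807 and 4.047 rad and value of joint lock above 0.01 m), for 0.2 s.
At the end, for the whole second after the job is handed in: The drum rests with the 6 centred in the window (within 0.12 rad, 7 degrees) and the dial lock is fully home (at least 10 of its 12 mm), with the hand off the radio (all of step 2 and velocity of joint drum between -0.1 and 0.1 rad/s); the robot touches nothing.
It fails at once if the hand bears on the radio, its drum or lock with more than 18 N (contact force between any of the fingers, the arm and tray above 18 N).
It fails at once if another piece of gear is shifted by more than 20 mm (distance of any of headlamp, spork, compass, carabiner_a, carabiner_b, tin from where it was at the start of the episode above 0.02 m).
It also fails if it takes over 61 s, if anything falls off the work surface, if the arm or the gripper's body presses on something with over 40 N, if the wrist force passes 120 N, or if a joint passes its speed limit or range.

## Working session

There is one attempt and no reset: what is moved stays moved. The work goes in short steps, Python scripts to look and compute and a tool call to move; the robot and the scene stay as the last step left them, time stands still between calls to the robot, and variables do not carry over. Pictures are saved under pics/ and viewed, and the job is handed in when it is done.

Besides the shell and the picture viewer there is one more tool, called after "Emit:" by a JSON object that holds its "method" and its "body". arm_command: Moves the arm, as the interface text tells. Its arguments: {"type":"object","properties":{"plan":{"type":"array"},"force":{"type":"number"}},"required":["plan"]}

```bash
mkdir -p pics; ls
cat > h.py <<'E'
from bench import *
import numpy as np, cv2
def save(p,n,crop=None,scale=1):
    f=p["frame"][:,:,::-1]
    if crop: f=f[crop[1]:crop[3],crop[0]:crop[2]]
    f=cv2.resize(f,None,fx=scale,fy=scale,interpolation=cv2.INTER_CUBIC)
    cv2.imwrite("pics/"+n+".png",f)
def w(p,pt): 
    T=np.array(p["cam_to_world"]); return T[:3,:3]@np.array(pt)+T[:3,3]
def proj(p,P):
    T=np.array(p["cam_to_world"]); c=T[:3,:3].T@(np.array(P)-T[:3,3])
    return np.array([p["fx"]*c[0]/c[2]+p["cx"],p["fy"]*c[1]/c[2]+p["cy"]])
def ray(p,u,v,z):
    T=np.array(p["cam_to_world"]); d=T[:3,:3]@np.array([(u-p["cx"])/p["fx"],(v-p["cy"])/p["fy"],1.]); o=T[:3,3]
    return o+d*(z-o[2])/d[2]
E
python3 - <<'E'
from h import *
np.set_printoptions(precision=4,suppress=True)
print(sense())
for n in ["scene","side","wrist"]:
    p=snapshot(n); save(p,n+"0",scale=1.5)
    print(n,p["fx"],np.array(p["cam_to_world"])[:3,3],np.array(p["cam_to_world"])[:3,2])
    for t in ["tray","drum_top","window","lock_ridge"]:
        print(n,t,[(np.round(w(p,r["point"]),4),round(r["confidence"],2)) for r in recognise(p,t)][:3])
print(sense()["time_s"])
E
```

```text
pics
{'time_s': 0.0, 'joint_pos': array([-68.1829,  18.3512,  89.7081,   0.0001,  72.0423,  -1.1467]), 'qvel': array([-0.0567,  0.0374, -0.0732, -0.075 , -0.0093, -0.0392]), 'tau': array([ -0.0007, -41.2473, -23.1975,   0.0727,   0.0457,  -0.0001]), 'ee_pos': array([ 0.2241, -0.529 ,  0.2131]), 'tool_rot': array([-179.9978,    0.1016,  -67.0362]), 'ft_force': array([0.0587, 0.4519, 0.0629]), 'wrist_torque': array([0.0019, 0.0368, 0.0058]), 'finger_gap': 1.0005531171604416}
scene 491.09464915736754 [1.2973 0.1147 1.1642] [-0.5792 -0.0814 -0.8111]
scene tray [(array([ 0.5598, -0.0397,  0.0967]), 0.91), (array([ 0.4669, -0.3971,  0.0343]), 0.36)]
scene drum_top [(array([ 0.5585, -0.0412,  0.0989]), 0.79)]
scene window [(array([ 0.5592, -0.0422,  0.0991]), 0.63), (array([ 0.5198, -0.0493,  0.1081]), 0.15)]
scene lock_ridge [(array([ 0.5549, -0.0404,  0.0997]), 0.69)]
side 460.69154136829354 [ 0.1973 -1.0251  1.2055] [ 0.2166  0.6622 -0.7173]
side tray []
side drum_top [(array([ 0.4976, -0.0983,  0.0948]), 0.97)]
side window [(array([ 0.5017, -0.0993,  0.0985]), 0.82)]
side lock_ridge [(array([ 0.5025, -0.0948,  0.0975]), 0.85)]
wrist 289.1236457648034 [ 0.2931 -0.5015  0.3855] [-0.2418 -0.1039 -0.9648]
wrist tray []
wrist drum_top []
wrist window []
wrist lock_ridge []
0.75
```

View pics/scene0.png

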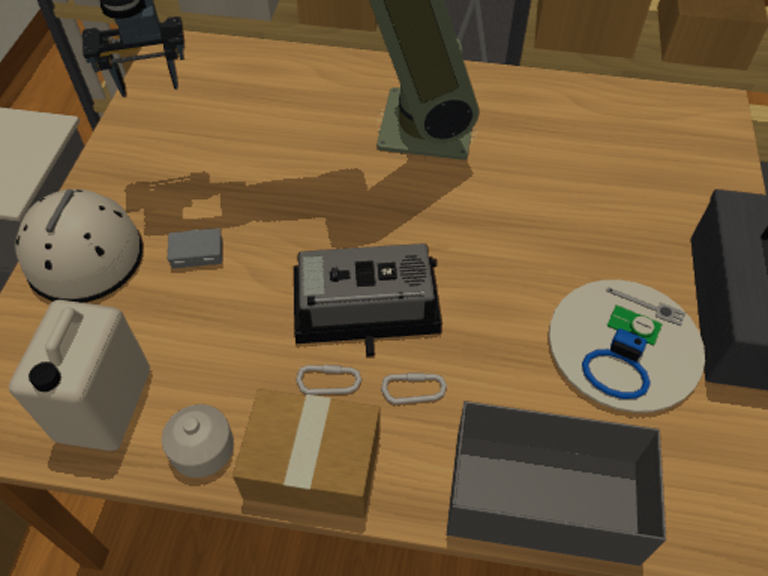

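View pics/side0.png

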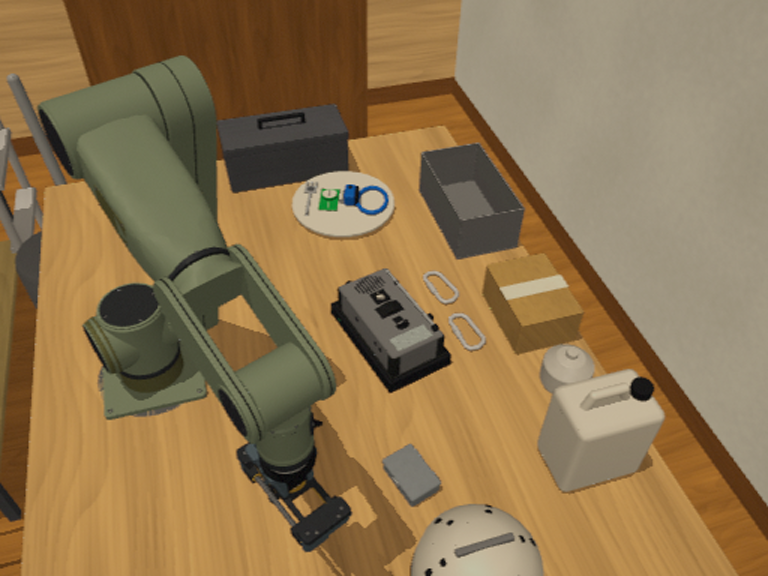

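Run:
```python
from h import *
np.set_printoptions(precision=4,suppress=True)
p=snapshot("scene"); f=p["frame"][100:300,150:350,::-1]
cv2.imwrite("pics/sc_crop.png",cv2.resize(f,None,fx=3,fy=3,interpolation=cv2.INTER_CUBIC))
p=snapshot("side"); f=p["frame"][90:290,200:400,::-1]
cv2.imwrite("pics/si_crop.png",cv2.resize(f,None,fx=3,fy=3,interpolation=cv2.INTER_CUBIC))
```

```text
(no output)
```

View pics/sc_crop.png

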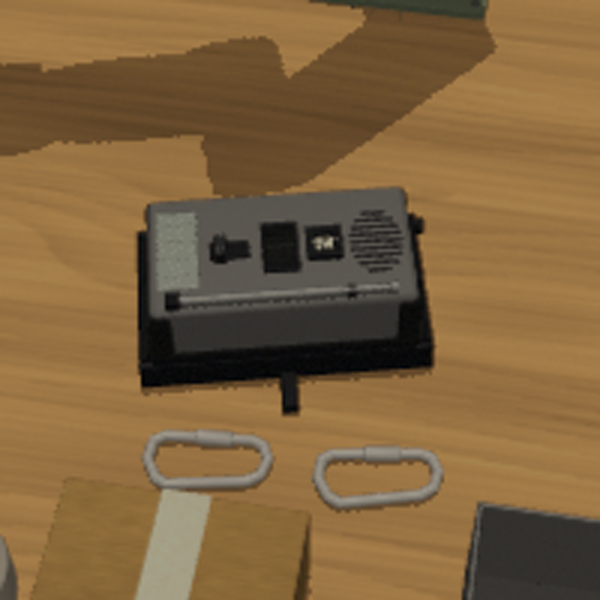

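View pics/si_crop.png

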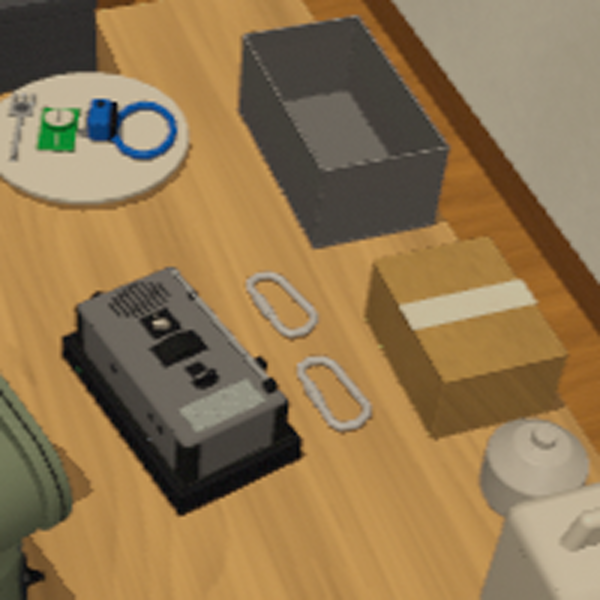

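Run:
```python
from h import *
np.set_printoptions(precision=4,suppress=True)
S=snapshot("scene");D=snapshot("side")
sc=lambda x,y:(150+x/3,100+y/3)
si=lambda x,y:(200+x/3,90+y/3)
obs=[ # cam, pix, tray point
(S,sc(281,247),'drum'),(S,sc(324,243),'win'),(D,si(180,347),'drum'),(D,si(160,322),'win')]
for c,p,n in obs: print(n,ray(c,*p,.101),ray(c,*p,.093),ray(c,*p,.109))
# tri drum
from scipy.optimize import least_squares
L={'drum':(0,0,101,1),'win':(0,40,96,1),'lock':(0,-54,101,1),'dNR':(65,-120,90,1),'dNL':(65,120,90,1),'dFR':(-65,-120,90,1),'dFL':(-65,120,90,1),
'tNR':(79,-135,34,0),'tNL':(79,135,34,0),'bNR':(79,-135,0,0),'bNL':(79,135,0,0),'tFR':(-79,-135,34,0),'bFR':(-79,-135,0,0),'tFL':(-79,135,34,0)}
obs+=[(S,sc(219,248),'lock'),(S,sc(158,318),'dNR'),(S,sc(418,302),'dNL'),(S,sc(146,204),'dFR'),(S,sc(407,187),'dFL'),(S,sc(143,388),'bNR'),(S,sc(433,370),'bNL'),
(D,si(207,377),'lock'),(D,si(287,404),'dNR'),(D,si(190,455),'dFR'),(D,si(181,513),'bFR'),(D,si(176,268),'dNL'),(D,si(76,305),'dFL'),(D,si(301,458),'bNR')]
def res(q,full=False):
    x,y,a,dz=q; r=[]
    for c,p,n in obs:
        l=L[n]; P=[x+(np.cos(a)*l[0]-np.sin(a)*l[1])/1e3,y+(np.sin(a)*l[0]+np.cos(a)*l[1])/1e3,(l[2]+dz*l[3])/1e3]
        r.append(proj(c,P)-p)
    return np.array(r) if full else np.ravel(r)
s=least_squares(res,[.52,-.06,0.1,0],loss='soft_l1'); print(s.x,np.degrees(s.x[2]))
for o,r in zip(obs,res(s.x,True)): print(o[2],r)
```

```text
drum [ 0.5226 -0.048   0.101 ] [ 0.5168 -0.0492  0.093 ] [ 0.5284 -0.0468  0.109 ]
win [ 0.512  -0.0106  0.101 ] [ 0.5061 -0.0115  0.093 ] [ 0.5179 -0.0096  0.109 ]
drum [ 0.5195 -0.0553  0.101 ] [ 0.5218 -0.0483  0.093 ] [ 0.5171 -0.0623  0.109 ]
win [ 0.5093 -0.0131  0.101 ] [ 0.5116 -0.0058  0.093 ] [ 0.5071 -0.0205  0.109 ]
[ 0.5198 -0.0499  0.2396 -1.7925] 13.729999414420574
drum [-0.4731 -0.5079]
win [-0.0567  0.9952]
drum [-0.4012 -0.8211]
win [0.0848 0.9063]
lock [0.1962 0.424 ]
dNR [-3.4013  0.9658]
dNL [0.5567 0.3251]
dFR [0.1197 0.2462]
dFL [-1.2148  0.6591]
bNR [-0.7437 -0.0052]
bNL [-0.2143 -0.6682]
lock [-0.7624 -0.1136]
dNR [ 0.6411 -1.002 ]
dFR [-1.9295 -1.9927]
bFR [-0.861   0.8825]
dNL [-0.7784 -0.9377]
dFL [-0.3532 -0.0983]
bNR [-0.0173 -0.3274]
```

Emit:
{"method": "arm_command", "body": {"plan": [[0, 296, 479, -20, 0, 0, -0.162], [0, 296, 479, -20, 0, 0, -0.162], [0, 296, 479, -20, 0, 0, -0.162], [0, 296, 479, -20, 0, 0, -0.162], [0, 296, 479, -20, 0, 0, -0.162], [0, 296, 479, -20, 0, 0, -0.162], [0, 296, 479, -20, 0, 0, -0.162], [0, 296, 479, -20, 0, 0, -0.162], [0, 296, 479, -20, 0, 0, -0.162], [0, 296, 479, -20, 0, 0, -0.162], [0, 296, 479, -20, 0, 0, -0.162], [0, 296, 479, -20, 0, 0, -0.162], [0, 296, 479, -20, 0, 0, -0.162]], "force": 20}}

```text
time_s: 2.58
ee_pos: [0.5199, -0.0517, 0.1942]
tool_rot: [-180.0, -0.0, -76.4]
ft_force: [0.8, -0.8, -0.4]
finger_gap: 0.004
```

Run:
```python
from h import *
np.set_printoptions(precision=4,suppress=True)
s=sense();print(s["time_s"],s["joint_pos"],s["ee_pos"],s["tool_rot"],s["ft_force"],s["finger_gap"])
p=snapshot("wrist"); save(p,"w1",scale=1.5)
```

```text
2.575 [-6.9285 14.3834 98.2437 -0.014  67.359  69.5156] [ 0.5199 -0.0517  0.1942] [-179.9916   -0.017   -76.4387] [ 0.8341 -0.8389 -0.3704] 0.004113623001363754
```

View pics/w1.png

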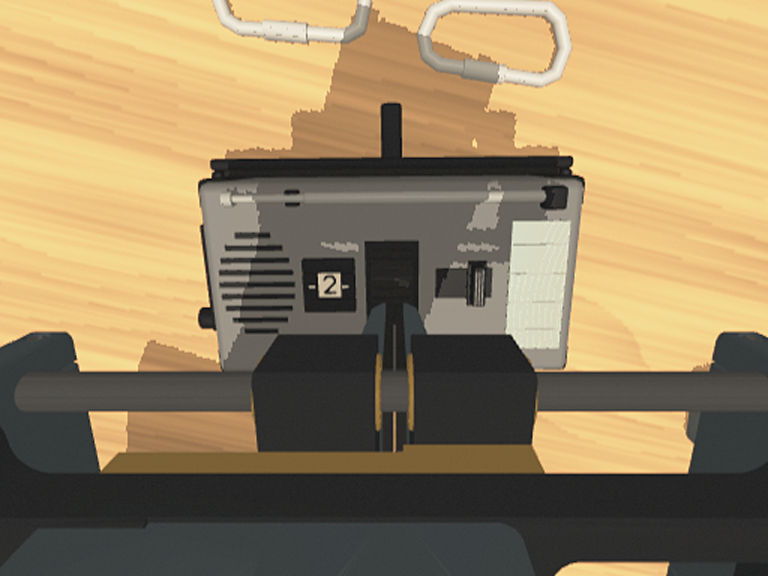

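Run:
```python
from h import *
np.set_printoptions(precision=4,suppress=True)
p=snapshot("wrist"); save(p,"w2",crop=(190,150,360,240),scale=4.5)
for P in ["drum_top","window","lock_ridge"]:
    print(P,[(w(p,r["point"]),r["confidence"]) for r in recognise(p,P)][:2])
x,y,a=.5198,-.0499,.2396
for l in [(0,0,99.2),(0,40,94.2),(0,-54,99.2)]:
    print(proj(p,[x+(np.cos(a)*l[0]-np.sin(a)*l[1])/1e3,y+(np.sin(a)*l[0]+np.cos(a)*l[1])/1e3,l[2]/1e3]))
```

```text
drum_top [(array([ 0.5442, -0.0384,  0.1   ]), 0.82)]
window [(array([ 0.5175, -0.0464,  0.1047]), 0.73), (array([ 0.5381, -0.0411,  0.0949]), 0.64)]
lock_ridge [(array([ 0.5452, -0.0455,  0.0991]), 0.85)]
[259.2874 187.6531]
[218.2448 186.3927]
[315.7116 187.4942]
```

View pics/w2.png

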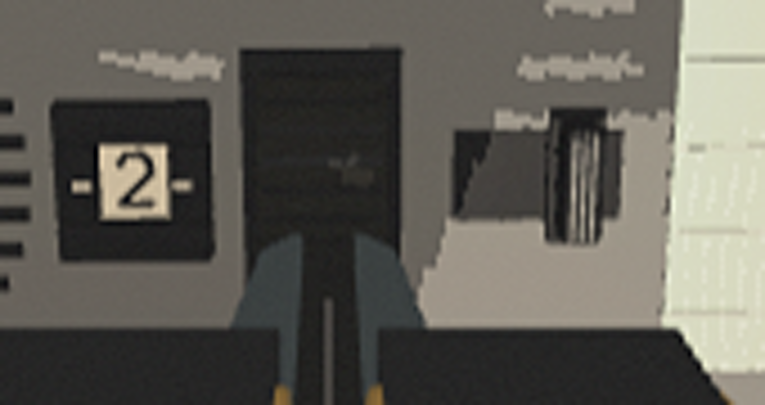

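Run:
```python
from h import *
np.set_printoptions(precision=4,suppress=True)
p=snapshot("wrist")
c=lambda x,y:(190+x/4.5,150+y/4.5)
a=.2396
R=np.array([[np.cos(a),-np.sin(a)],[np.sin(a),np.cos(a)]])
for dz in (-6,-2,2,6):
  W=ray(p,*c(132,181),.096+dz/1e3)[:2]; Lr=ray(p,*c(579,172),.101+dz/1e3)[:2]
  d=W-Lr
  print(dz,"win-based",W-R@[0,.040],"lock-based",Lr-R@[0,-.054],"sep",np.linalg.norm(d),np.degrees(np.arctan2(-d[0],d[1])))
```

```text
-6 win-based [ 0.5152 -0.0507] lock-based [ 0.5192 -0.0532] sep 0.09747761262664661 15.662821559222431
-2 win-based [ 0.5164 -0.051 ] lock-based [ 0.5201 -0.0522] sep 0.09604900534171691 15.675258156805873
2 win-based [ 0.5177 -0.0514] lock-based [ 0.521  -0.0511] sep 0.09462040271877226 15.68807029676077
6 win-based [ 0.519  -0.0517] lock-based [ 0.5219 -0.0501] sep 0.0931918049722131 15.701275248633587
```

Emit:
{"method": "arm_command", "body": {"plan": [[0, -10, -2, -40, 0, 0, 0], [0, -10, -2, -70, 0, 0, 0], [0, -10, -2, -80, 0, 0, 0], [0, -10, -2, -82, 0, 0, 0], [0, -10, -2, -82, 0, 0, 0]]}}

```text
time_s: 3.5
ee_pos: [0.5113, -0.0525, 0.1129]
tool_rot: [-179.9, -0.0, -76.3]
ft_force: [-0.5, 0.3, 0.6]
finger_gap: 0.003
```

Run:
```python
from h import *
np.set_printoptions(precision=4,suppress=True)
s=sense();print(s["time_s"],s["ee_pos"],s["tool_rot"],s["ft_force"])
p=snapshot("side"); save(p,"s2",crop=(210,130,340,290),scale=4)
p=snapshot("wrist"); save(p,"w3",scale=1.5)
```

```text
3.5 [ 0.5113 -0.0525  0.1129] [-179.8886   -0.0471  -76.3152] [-0.4913  0.2646  0.6164]
```

View pics/s2.png

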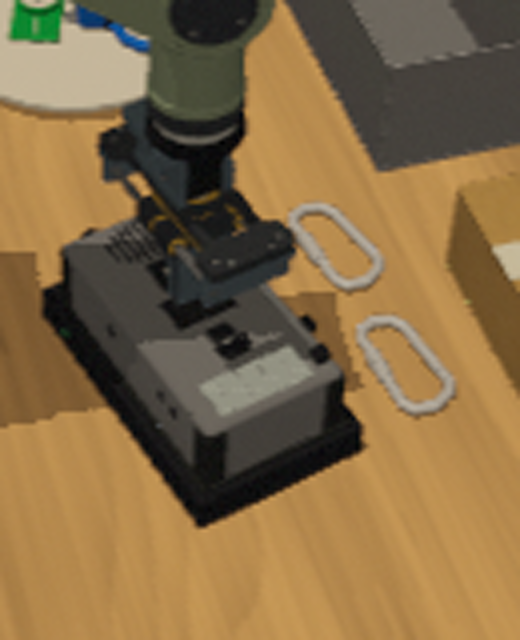

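View pics/w3.png

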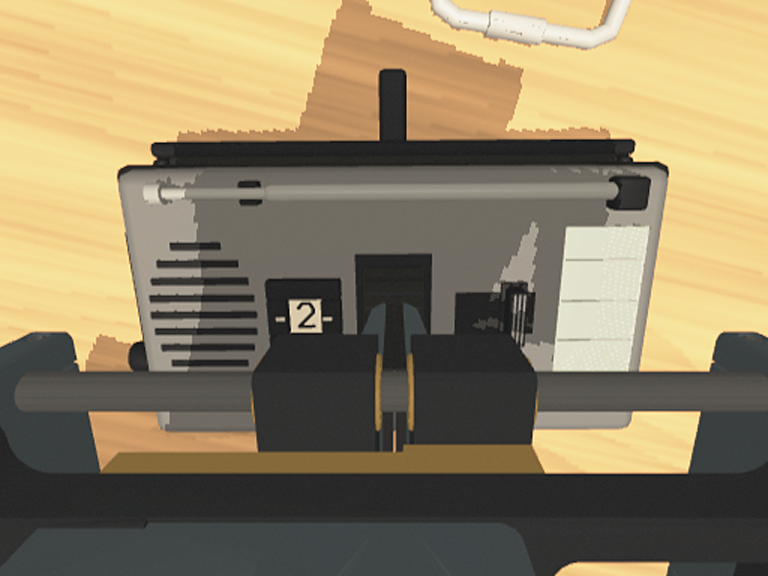

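Emit:
{"method": "arm_command", "body": {"plan": [[0, 0, 0, -1, 0, 0, 0], [0, 0, 0, -2, 0, 0, 0], [0, 0, 0, -3, 0, 0, 0], [0, 0, 0, -3, 0, 0, 0]]}}

```text
time_s: 4.1
ee_pos: [0.5102, -0.0524, 0.1089]
tool_rot: [180.0, -0.0, -76.3]
ft_force: [-0.8, -0.5, -0.5]
finger_gap: 0.009
```

Emit:
{"method": "arm_command", "body": {"plan": [[0, 0, 0, -0.6, 0, 0, 0], [0, 0, 0, -0.6, 0, 0, 0]]}}

```text
time_s: 4.35
ee_pos: [0.5103, -0.0524, 0.1083]
tool_rot: [180.0, -0.0, -76.3]
ft_force: [0.4, 0.7, 0.3]
finger_gap: 0.004
```

Emit:
{"method": "arm_command", "body": {"plan": [[0, 0, 0, -0.6, 0, 0, 0], [0, 0, 0, -0.6, 0, 0, 0]]}}

```text
time_s: 4.6
ee_pos: [0.5103, -0.0524, 0.1077]
tool_rot: [180.0, -0.0, -76.3]
ft_force: [0.5, 0.7, 0.2]
finger_gap: 0.006
```

Emit:
{"method": "arm_command", "body": {"plan": [[0, 0, 0, -0.6, 0, 0, 0], [0, 0, 0, -0.6, 0, 0, 0]]}}

```text
time_s: 4.85
ee_pos: [0.5104, -0.0525, 0.1073]
tool_rot: [-180.0, -0.0, -76.3]
ft_force: [0.3, -0.2, 0.6]
finger_gap: 0.005
```

Emit:
{"method": "arm_command", "body": {"plan": [[0, 0, 0, -0.6, 0, 0, 0], [0, 0, 0, -0.6, 0, 0, 0]]}}

```text
time_s: 5.1
ee_pos: [0.5106, -0.0524, 0.1072]
tool_rot: [-180.0, -0.0, -76.3]
ft_force: [0.0, 0.4, 4.1]
finger_gap: 0.004
```

Emit:
{"method": "arm_command", "body": {"plan": [[0, 0, 0, -0.6, 0, 0, 0], [0, 0, 0, -0.6, 0, 0, 0]]}}

```text
time_s: 5.35
ee_pos: [0.5107, -0.0524, 0.1071]
tool_rot: [-179.9, -0.0, -76.3]
ft_force: [-3.4, 0.4, 8.3]
finger_gap: 0.005
```

Emit:
{"method": "arm_command", "body": {"plan": [[0, 0, 0, -0.2, 0, 0, 0], [0, 2, 0.5, -0.2, 0, 0, 0], [0, 4, 1, -0.2, 0, 0, 0], [0, 6, 1.5, -0.2, 0, 0, 0]]}}

```text
time_s: 5.85
ee_pos: [0.5164, -0.051, 0.1071]
tool_rot: [-180.0, -0.0, -76.3]
ft_force: [-2.7, 0.6, 10.3]
finger_gap: 0.003
```

Run:
```python
from h import *
p=snapshot("wrist"); save(p,"w4",crop=(160,160,380,250),scale=3.5)
s=sense();print(s["ee_pos"],s["ft_force"])
```

```text
[ 0.51678213 -0.05086957  0.10705482] [-2.02055203  1.38524475  9.048142  ]
```

View pics/w4.png

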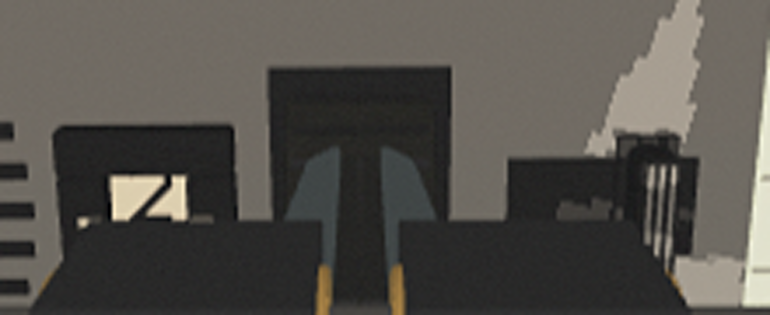

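Emit:
{"method": "arm_command", "body": {"plan": [[0, 2, 0.5, 0, 0, 0, 0], [0, 4, 1, 0, 0, 0, 0], [0, 6, 1.5, 0, 0, 0, 0], [0, 8, 2, 0, 0, 0, 0], [0, 10, 2.5, 0, 0, 0, 0]]}}

```text
time_s: 6.52
ee_pos: [0.5279, -0.0481, 0.1072]
tool_rot: [-179.8, -0.0, -76.3]
ft_force: [1.2, 1.3, 7.4]
finger_gap: 0.007
```

Emit:
{"method": "arm_command", "body": {"plan": [[0, 2, 0.5, 0, 0, 0, 0], [0, 4, 1, 0, 0, 0, 0], [0, 6, 1.5, 0, 0, 0, 0], [0, 7.5, 2, 0, 0, 0, 0], [0, 7.5, 2, 0, 0, 0, 0]]}}

```text
time_s: 7.15
ee_pos: [0.5348, -0.0463, 0.1069]
tool_rot: [-179.9, -0.0, -76.3]
ft_force: [-1.0, 0.4, 7.2]
finger_gap: 0.006
```

Emit:
{"method": "arm_command", "body": {"plan": [[0, 0, 0, 5, 0, 0, 0], [0, -20, -5, 6, 0, 0, 0], [0, -24, -6, 6, 0, 0, 0], [0, -24, -6, 6, 0, 0, 0]]}}

```text
time_s: 7.65
ee_pos: [0.51, -0.0525, 0.1117]
tool_rot: [-180.0, -0.0, -76.3]
ft_force: [-0.0, -0.6, -0.4]
finger_gap: 0.005
```

Run:
```python
from h import *
p=snapshot("wrist"); save(p,"w5",crop=(160,160,380,250),scale=3.5)
s=sense();print(s["time_s"],s["ee_pos"],s["ft_force"])
```

```text
7.7 [ 0.51035496 -0.05243938  0.11176626] [ 0.38876869 -0.03917907 -0.19068133]
```

View pics/w5.png

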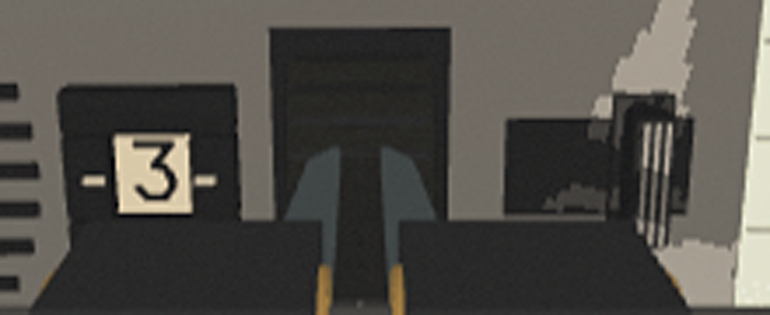

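Emit:
{"method": "arm_command", "body": {"plan": [[0, 0, 0, -4, 0, 0, 0], [0, 0, 0, -5.5, 0, 0, 0], [0, 0, 0, -6.1, 0, 0, 0], [0, 0, 0, -6.1, 0, 0, 0]]}}

```text
time_s: 8.2
ee_pos: [0.5108, -0.0524, 0.107]
tool_rot: [-179.9, -0.0, -76.3]
ft_force: [-2.1, 0.8, 9.9]
finger_gap: 0.002
```

Emit:
{"method": "arm_command", "body": {"plan": [[0, 2, 0.5, 0, 0, 0, 0], [0, 4, 1, 0, 0, 0, 0], [0, 6, 1.5, 0, 0, 0, 0], [0, 8, 2, 0, 0, 0, 0], [0, 10, 2.5, 0, 0, 0, 0], [0, 12, 3, 0, 0, 0, 0], [0, 14, 3.5, 0, 0, 0, 0], [0, 16, 4, -0.1, 0, 0, 0], [0, 18, 4.5, -0.1, 0, 0, 0], [0, 20, 5, -0.1, 0, 0, 0], [0, 22, 5.5, -0.1, 0, 0, 0], [0, 24, 6, -0.1, 0, 0, 0], [0, 24, 6, -0.1, 0, 0, 0]]}}

```text
time_s: 9.82
ee_pos: [0.5351, -0.0463, 0.107]
tool_rot: [-179.9, -0.0, -76.3]
ft_force: [-0.7, 1.0, 9.4]
finger_gap: 0.003
```

Emit:
{"method": "arm_command", "body": {"plan": [[0, 0, 0, 5, 0, 0, 0], [0, -20, -5, 6, 0, 0, 0], [0, -24, -6, 6, 0, 0, 0], [0, -24, -6, 6, 0, 0, 0]]}}

```text
time_s: 10.32
ee_pos: [0.5101, -0.0524, 0.1115]
tool_rot: [-180.0, -0.0, -76.3]
ft_force: [0.4, 0.4, 0.3]
finger_gap: 0.004
```

Run:
```python
from h import *
p=snapshot("wrist"); save(p,"w6",crop=(160,160,380,250),scale=3.5)
s=sense();print(s["time_s"],s["ee_pos"],s["ft_force"])
```

```text
10.375 [ 0.51042902 -0.05240413  0.1115462 ] [-1.13194708  0.34241677  0.07444141]
```

View pics/w6.png

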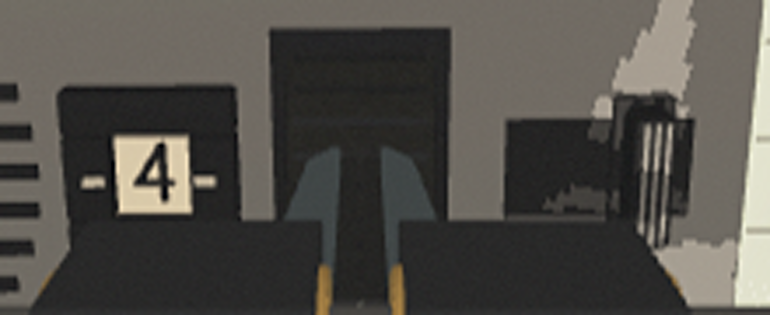

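The window shows 4 (crop (154,172), ticks at v≈181). I'll repeat the stroke once for 5.

Emit:
{"method": "arm_command", "body": {"plan": [[0, 0, 0, -4, 0, 0, 0], [0, 0, 0, -5.4, 0, 0, 0], [0, 0, 0, -6, 0, 0, 0], [0, 0, 0, -6, 0, 0, 0]]}}

```text
time_s: 10.88
ee_pos: [0.5109, -0.0524, 0.107]
tool_rot: [-179.9, -0.0, -76.3]
ft_force: [-2.1, -0.4, 10.0]
finger_gap: 0.007
```

Emit:
{"method": "arm_command", "body": {"plan": [[0, 2, 0.5, 0, 0, 0, 0], [0, 4, 1, 0, 0, 0, 0], [0, 6, 1.5, 0, 0, 0, 0], [0, 8, 2, 0, 0, 0, 0], [0, 10, 2.5, 0, 0, 0, 0], [0, 12, 3, 0, 0, 0, 0], [0, 14, 3.5, 0, 0, 0, 0], [0, 16, 4, -0.1, 0, 0, 0], [0, 18, 4.5, -0.1, 0, 0, 0], [0, 20, 5, -0.1, 0, 0, 0], [0, 22, 5.5, -0.1, 0, 0, 0], [0, 24, 6, -0.1, 0, 0, 0], [0, 24, 6, -0.1, 0, 0, 0]]}}

```text
time_s: 12.5
ee_pos: [0.5352, -0.0463, 0.1069]
tool_rot: [-179.9, -0.0, -76.3]
ft_force: [-0.6, 0.3, 9.9]
finger_gap: 0.004
```

Emit:
{"method": "arm_command", "body": {"plan": [[0, 0, 0, 5, 0, 0, 0], [0, -20, -5, 6, 0, 0, 0], [0, -24, -6, 6, 0, 0, 0], [0, -24, -6, 6, 0, 0, 0]]}}

```text
time_s: 13.0
ee_pos: [0.5101, -0.0525, 0.1114]
tool_rot: [-180.0, -0.0, -76.3]
ft_force: [0.9, 0.5, 0.9]
finger_gap: 0.006
```

Run:
```python
from h import *
p=snapshot("wrist"); save(p,"w7",crop=(160,160,380,250),scale=3.5)
s=sense();print(s["time_s"],s["ee_pos"],s["ft_force"])
```

```text
13.05 [ 0.51044687 -0.05241731  0.1114514 ] [ 0.13412766  0.17609028 -0.12213794]
```

View pics/w7.png

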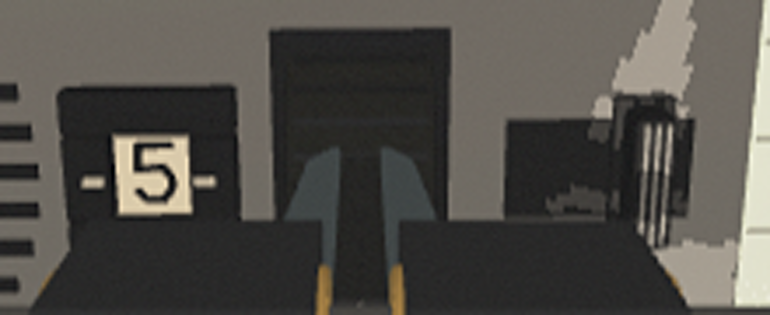

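Emit:
{"method": "arm_command", "body": {"plan": [[0, 0, 0, -4, 0, 0, 0], [0, 0, 0, -5.3, 0, 0, 0], [0, 0, 0, -5.9, 0, 0, 0], [0, 0, 0, -5.9, 0, 0, 0]]}}

```text
time_s: 13.55
ee_pos: [0.511, -0.0524, 0.1071]
tool_rot: [-179.9, -0.0, -76.3]
ft_force: [-1.9, 0.2, 10.3]
finger_gap: 0.006
```

Emit:
{"method": "arm_command", "body": {"plan": [[0, 2, 0.5, 0, 0, 0, 0], [0, 4, 1, 0, 0, 0, 0], [0, 6, 1.5, 0, 0, 0, 0], [0, 8, 2, 0, 0, 0, 0], [0, 10, 2.5, 0, 0, 0, 0], [0, 12, 3, 0, 0, 0, 0], [0, 14, 3.5, 0, 0, 0, 0], [0, 16, 4, -0.1, 0, 0, 0], [0, 18, 4.5, -0.1, 0, 0, 0], [0, 20, 5, -0.1, 0, 0, 0], [0, 22, 5.5, -0.1, 0, 0, 0], [0, 24, 6, -0.1, 0, 0, 0], [0, 24, 6, -0.1, 0, 0, 0]]}}

```text
time_s: 15.18
ee_pos: [0.5352, -0.0463, 0.1069]
tool_rot: [-179.9, -0.0, -76.3]
ft_force: [-1.1, 2.0, 9.3]
finger_gap: 0.006
```

Emit:
{"method": "arm_command", "body": {"plan": [[0, 0, 0, 5, 0, 0, 0], [0, 0, 0, 25, 0, 0, 0], [0, -14, -4, 85, 0, 0, 0], [0, -14, -4, 85, 0, 0, 0], [0, -14, -4, 85, 0, 0, 0]]}}

```text
time_s: 15.8
ee_pos: [0.5196, -0.0504, 0.19]
tool_rot: [180.0, 0.0, -76.3]
ft_force: [0.5, 0.2, -0.3]
finger_gap: 0.003
```

Run:
```python
from h import *
p=snapshot("wrist"); save(p,"w8",crop=(140,140,390,250),scale=3)
s=sense();print(s["time_s"],s["ee_pos"],s["ft_force"])
```

```text
15.85 [ 0.51919605 -0.05031562  0.18926465] [ 0.53612873  0.05272987 -0.65531792]
```

View pics/w8.png

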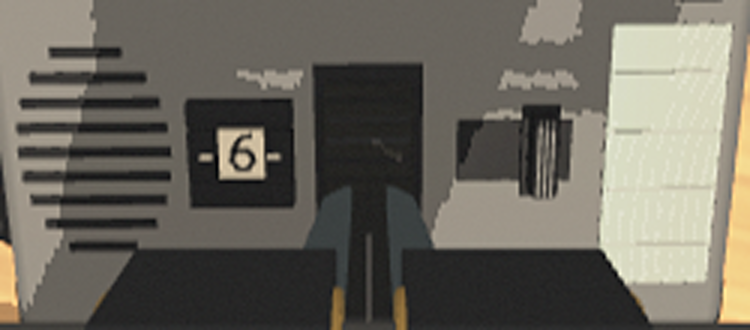

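Emit:
{"method": "arm_command", "body": {"plan": [[0, 22, -84, 0, 0, 0, 0], [0, 22, -84, 0, 0, 0, 0], [0, 22, -84, -30, 0, 0, 0], [0, 22, -84, -65, 0, 0, 0], [0, 22, -84, -75, 0, 0, 0], [0, 22, -84, -75, 0, 0, 0]]}}

```text
time_s: 16.6
ee_pos: [0.5414, -0.1342, 0.1145]
tool_rot: [179.9, 0.1, -76.3]
ft_force: [0.5, 0.8, 0.9]
finger_gap: 0.007
```

Run:
```python
from h import *
p=snapshot("wrist"); save(p,"w9",scale=1.5)
s=sense();print(s["time_s"],s["ee_pos"],s["ft_force"])
p=snapshot("side"); save(p,"s9",crop=(210,130,340,290),scale=3.5)
```

```text
16.65 [ 0.54223328 -0.13440053  0.11557696] [ 0.00169442  0.35841428 -0.04958865]
```

View pics/w9.png

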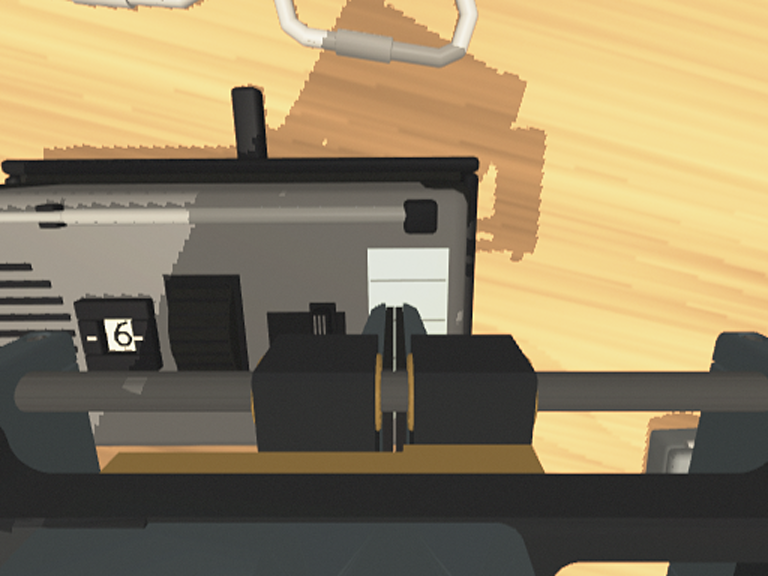

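View pics/s9.png

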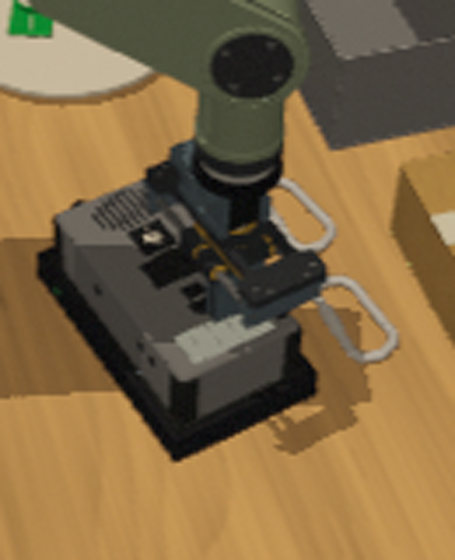

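Emit:
{"method": "arm_command", "body": {"plan": [[0, 0, 0, -5, 0, 0, 0], [0, 0, 0, -10, 0, 0, 0], [0, 0, 0, -12, 0, 0, 0], [0, 0, 0, -13, 0, 0, 0], [0, 0, 0, -13, 0, 0, 0]]}}

```text
time_s: 17.32
ee_pos: [0.5419, -0.1345, 0.1025]
tool_rot: [-180.0, -0.0, -76.3]
ft_force: [0.0, -0.1, -0.3]
finger_gap: 0.006
```

Emit:
{"method": "arm_command", "body": {"plan": [[0, 0, 0, -1, 0, 0, 0], [0, -0.5, 2, -1.2, 0, 0, 0], [0, -1, 4, -1.2, 0, 0, 0], [0, -1.5, 6, -1.2, 0, 0, 0], [0, -2, 8, -1.2, 0, 0, 0], [0, -2, 8, -1.2, 0, 0, 0]]}}

```text
time_s: 18.08
ee_pos: [0.5398, -0.1263, 0.1013]
tool_rot: [180.0, -0.0, -76.3]
ft_force: [0.7, -0.6, -0.5]
finger_gap: 0.002
```

Emit:
{"method": "arm_command", "body": {"plan": [[0, -0.2, 1, 0, 0, 0, 0], [0, -0.5, 2, 0, 0, 0, 0], [0, -0.5, 2, 0, 0, 0, 0]]}}

```text
time_s: 18.45
ee_pos: [0.5393, -0.1244, 0.1013]
tool_rot: [-180.0, -0.0, -76.3]
ft_force: [-0.2, 0.0, -0.1]
finger_gap: 0.008
```

Emit:
{"method": "arm_command", "body": {"plan": [[0, -0.2, 1, 0, 0, 0, 0], [0, -0.5, 2, 0, 0, 0, 0], [0, -0.5, 2, 0, 0, 0, 0]]}}

```text
time_s: 18.82
ee_pos: [0.5388, -0.1224, 0.1013]
tool_rot: [180.0, -0.0, -76.3]
ft_force: [0.1, 0.3, 0.4]
finger_gap: 0.01
```

Emit:
{"method": "arm_command", "body": {"plan": [[0, -0.2, 1, 0, 0, 0, 0], [0, -0.5, 2, 0, 0, 0, 0], [0, -0.5, 2, 0, 0, 0, 0]]}}

```text
time_s: 19.2
ee_pos: [0.5383, -0.1204, 0.1013]
tool_rot: [180.0, -0.0, -76.3]
ft_force: [0.1, -0.3, -0.7]
finger_gap: 0.006
```

Emit:
{"method": "arm_command", "body": {"plan": [[0, -0.2, 1, 0, 0, 0, 0], [0, -0.5, 2, 0, 0, 0, 0], [0, -0.7, 3, 0, 0, 0, 0], [0, -0.7, 3, 0, 0, 0, 0]]}}

```text
time_s: 19.7
ee_pos: [0.5376, -0.1174, 0.1013]
tool_rot: [180.0, -0.0, -76.3]
ft_force: [1.0, 0.4, -0.1]
finger_gap: 0.007
```

Emit:
{"method": "arm_command", "body": {"plan": [[0, -0.2, 1, 0, 0, 0, 0], [0, -0.5, 2, 0, 0, 0, 0], [0, -0.7, 3, 0, 0, 0, 0], [0, -0.7, 3, 0, 0, 0, 0]]}}

```text
time_s: 20.2
ee_pos: [0.537, -0.1148, 0.1013]
tool_rot: [-180.0, -0.0, -76.3]
ft_force: [0.4, -1.4, -0.4]
finger_gap: 0.006
```

Emit:
{"method": "arm_command", "body": {"plan": [[0, -0.2, 1, 0, 0, 0, 0], [0, -0.5, 2, 0, 0, 0, 0], [0, -0.7, 3, 0, 0, 0, 0], [0, -0.7, 3, 0, 0, 0, 0]]}}

```text
time_s: 20.7
ee_pos: [0.5362, -0.1113, 0.1013]
tool_rot: [180.0, 0.0, -76.3]
ft_force: [-0.3, -1.4, 0.0]
finger_gap: 0.003
```

Emit:
{"method": "arm_command", "body": {"plan": [[0, -0.2, 1, 0, 0, 0, 0], [0, -0.5, 2, 0, 0, 0, 0], [0, -0.7, 3, 0, 0, 0, 0], [0, -0.7, 3, 0, 0, 0, 0]]}}

```text
time_s: 21.2
ee_pos: [0.5354, -0.1083, 0.1013]
tool_rot: [180.0, 0.0, -76.3]
ft_force: [-0.1, -1.0, -0.3]
finger_gap: 0.008
```

Emit:
{"method": "arm_command", "body": {"plan": [[0, -0.2, 1, 0, 0, 0, 0], [0, -0.5, 2, 0, 0, 0, 0], [0, -0.5, 2, 0, 0, 0, 0]]}}

```text
time_s: 21.58
ee_pos: [0.535, -0.1063, 0.1013]
tool_rot: [180.0, 0.0, -76.3]
ft_force: [-0.8, -2.4, 0.3]
finger_gap: 0.003
```

Emit:
{"method": "arm_command", "body": {"plan": [[0, -0.1, 0.5, 0, 0, 0, 0], [0, -0.2, 1, 0, 0, 0, 0], [0, -0.2, 1, 0, 0, 0, 0]]}}

```text
time_s: 21.95
ee_pos: [0.5347, -0.1054, 0.1013]
tool_rot: [180.0, 0.0, -76.3]
ft_force: [-0.4, -1.6, -0.7]
finger_gap: 0.002
```

Emit:
{"method": "arm_command", "body": {"plan": [[0, -0.1, 0.5, 0, 0, 0, 0], [0, -0.2, 1, 0, 0, 0, 0], [0, -0.2, 1, 0, 0, 0, 0]]}}

```text
time_s: 22.32
ee_pos: [0.5346, -0.1044, 0.1013]
tool_rot: [-180.0, 0.0, -76.3]
ft_force: [-0.3, -2.3, -0.9]
finger_gap: 0.004
```

Emit:
{"method": "arm_command", "body": {"plan": [[0, -0.1, 0.5, 0, 0, 0, 0], [0, -0.2, 0.8, 0, 0, 0, 0], [0, -0.2, 0.8, 0, 0, 0, 0]]}}

```text
time_s: 22.7
ee_pos: [0.5345, -0.1036, 0.1013]
tool_rot: [-180.0, -0.0, -76.3]
ft_force: [-0.3, -2.0, -0.0]
finger_gap: 0.004
```

Emit:
{"method": "arm_command", "body": {"plan": [[0, -0.1, 0.4, 0, 0, 0, 0], [0, -0.2, 0.8, 0, 0, 0, 0], [0, -0.2, 0.8, 0, 0, 0, 0]]}}

```text
time_s: 23.08
ee_pos: [0.5344, -0.1034, 0.1013]
tool_rot: [-180.0, -0.1, -76.3]
ft_force: [-0.6, -5.0, -1.1]
finger_gap: 0.005
```

Run:
```python
from h import *
p=snapshot("wrist"); save(p,"w10",scale=1.5)
s=sense();print(s["time_s"],s["ee_pos"],s["ft_force"])
```

```text
23.125 [ 0.53439798 -0.10338229  0.10129654] [-0.1046222  -4.71265878 -0.23542806]
```

View pics/w10.png

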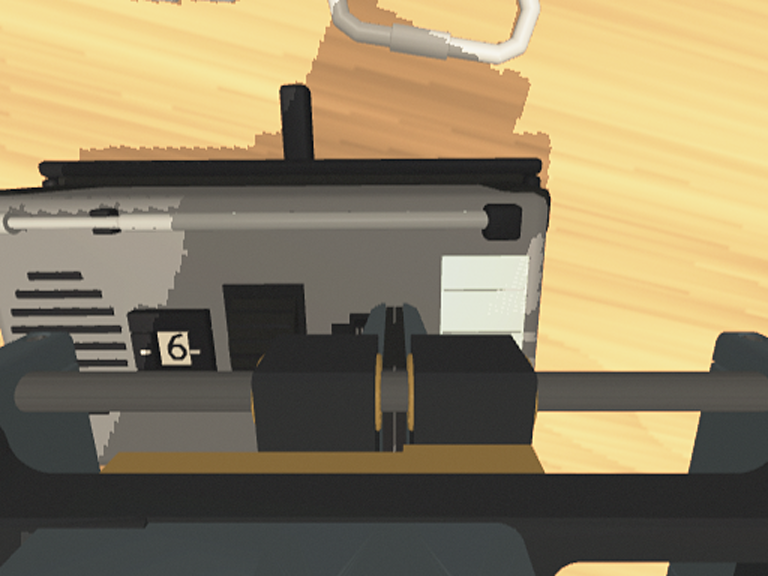

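Emit:
{"method": "arm_command", "body": {"plan": [[0, -0.1, 0.3, 0, 0, 0, 0], [0, -0.1, 0.4, 0, 0, 0, 0], [0, -0.1, 0.4, 0, 0, 0, 0], [0, -0.1, 0.4, 0, 0, 0, 0]]}}

```text
time_s: 23.62
ee_pos: [0.5344, -0.1033, 0.1013]
tool_rot: [-180.0, -0.1, -76.3]
ft_force: [-0.4, -6.3, -0.5]
finger_gap: 0.003
```

Emit:
{"method": "arm_command", "body": {"plan": [[0, 0.5, -2, 0, 0, 0, 0], [0, 2.5, -10, 0, 0, 0, 0], [0, 2.5, -10, 10, 0, 0, 0], [0, 2.5, -10, 60, 0, 0, 0], [0, -10, 30, 90, 0, 0, 0], [0, -10, 35, 95, 0, 0, 0], [0, -10, 35, 95, 0, 0, 0]]}}

```text
time_s: 24.5
ee_pos: [0.5243, -0.0672, 0.1967]
tool_rot: [-179.9, -0.0, -76.3]
ft_force: [0.2, 0.4, -0.1]
finger_gap: 0.006
```

Run:
```python
from h import *
p=snapshot("wrist"); save(p,"w11",crop=(140,140,390,250),scale=3)
s=sense();print(s["time_s"],s["ee_pos"],s["ft_force"])
```

```text
24.55 [ 0.52398279 -0.06759372  0.1958544 ] [ 0.27895426 -0.10759058 -1.02540111]
```

View pics/w11.png

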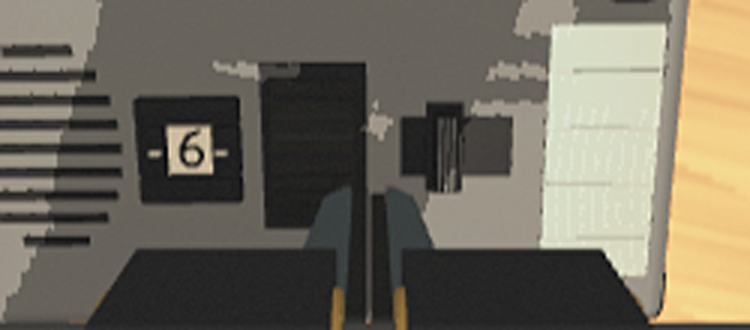

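Run:
```python
from h import *
s=sense();print(s["time_s"],abs(s["qvel"]).max())
print(job_done())
```

```text
24.55 0.9405354536102861
the job is handed in; nothing more can be done
None
```

The radio is set to channel 6 with the dial lock slid home, and I handed the job in at 24.6 s of the 61 s allowed. No verdict was reported.

- **Drum:** It started on 2. I found the drum top by feel at z ≈ 107 mm and rolled it four clicks, pressing with about 7–10 N. The wrist picture confirmed the number after every click: 3, 4, 5, then 6.
- **Lock:** I pushed the ridge about 12 mm until it stopped, and the push then rose to 6.3 N against the stop.
- **Last checks:** The final picture shows 6 in the window. The ridge had moved about 13 mm towards the drum by pixel scale, which agrees with the 12 mm travel. The hand was about 90 mm above the radio, and the force reading was about 1 N, close to the sensor noise.
- **Limits:** The highest force any move reported at its end was about 10.5 N, against the 18 N limit. The hand did not go near the other gear, but I did not re-measure the pieces at the end.
- **Small disagreements:** The resting digits sat about 2 mm above the window ticks in the wrist pictures of 3 to 5, and about 1 mm above for 2 and 6. I took this for the slanted view. Vision first put the radio about 8 mm lower than it was, so I went by feel for height.

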